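# Pump the jar clamp tight

## Task

The lid of the small lidded jar is stuck, so set the jar up in the jar clamp: stand it upright on the clamp's bed, midway between the jaw and the rear pad, and let go of it. Then swing the ratchet lever back and forth to close the jaw notch by notch, working the jaw only by the lever and feeling it: while it swings lightly the jar is still loose, and as soon as one whole notch has felt distinctly heavy from start to finish the jar is firmly gripped and you must stop, since more would crack the glass. Let go of the lever, and leave the other things on the table where they are.

Things in the scene. Friction and masses are not known exactly. Their poses are not given: they have to be found in the camera images.
- jar: the jar to clamp: clear glass, the only one with a (flat steel) lid, and the smallest; a plain cylinder 60 mm across up to 72 mm above its foot, lid 53 mm across from 80 to 96 mm; about 0.3 kg; stands in the shallow foil tray (floor 3 mm, rim 18 mm high). Origin: centre of its underside, z up.
- clamp: jar clamp, fixed to the table: grey plate 130 mm (its x) by 375 mm (its y), top 14 mm above the table. Jaw on the +y side, rear pad on the -y side, spring housing 82 mm high at y = -105 to -180 mm; two guide strips 6 mm high along y at x = +-44 mm. Origin on the table surface, 38 mm from the jaw's starting face; z up.
- bed (a point): the jar's place: point on the clamp's bed, 14 mm above the table, on the middle line (clamp x = 0, y = 0). The jar's axis should be within 20 mm of that line; along y it may stand anywhere between jaw and pad, which leave it about 8 mm each side.
- jaw: moving jaw: upright plate 84 mm wide (clamp x), 22 mm thick, 17 to 83 mm above the table. Origin: middle of its rubber gripping face, which looks to clamp -y; starts at clamp y = 38 mm and advances along clamp -y, 6.5 mm per notch. It cannot be backed off.
- pad: rear pad facing the jaw, 76 mm wide, 20 to 80 mm above the table. Origin: middle of its face, at clamp y = -38 to -44 mm. Pushed by the jar it first floats back with 1 N over 2 to 34 mm, different every time and not visible; then it meets a hidden pre-loaded spring: the grip on the jar jumps to about 22 N, and each further notch adds about 18 N. The jar cracks at 70 N.
- wheel: ratchet wheel, steel, 102 mm across, 24 teeth, flat under the lever, 48 to 60 mm above the table. Driven by the lever's pawl; a second pawl locks it after each notch. Origin on the axle.
- axle (a point): foot of the upright axle of wheel and lever, on the table surface at clamp (0, 135 mm).
- lever (a joint): lever angle, rad: 0 at the back stop, 0.66 at the forward stop, growing counter-clockwise from above; at 0 it points 116.3 degrees counter-clockwise from clamp +x. Swung forward from below 0.05 it has locked one notch past 0.35 and two past 0.61. An unfinished notch is lost when it goes back. The back swing is light and idle; it stays where left.
- lever_knob (a point): upright round black handle at the lever's end, 22 mm across, 125 mm from the axle, 74 to 126 mm above the table; the point is on its axis at 100 mm. A forward push here takes under 2 N while the jar is loose (almost nothing when standing still), some 5 N when the rear pad has just met its spring, and about 3.5 N more per further notch.
- tray: shallow aluminium foil tray, 270 by 180 mm, fixed. Origin: centre of its underside.
- big_jar: open glass jar without lid, 80 mm across, 118 mm high, standing in the tray; bystander. Origin: centre of its underside.
- wide_jar: open glass jar without lid, 88 mm across, 105 mm high, on the table; bystander. Origin: underside.
- flask: dark drinking bottle, 74 mm across, 250 mm high; bystander. Origin: underside.
- soap: white bottle, 56 mm across, 150 mm high; bystander. Origin: underside.
- marker: felt pen, 120 mm long, 13 mm thick, lying on the table; bystander. Origin: under its middle.
- scissors: scissors, 150 mm long, lying on the table; bystander. Origin: under their middle.
There are look-alikes about, which are no part of the job. What is shaped like the jar but yellow is not meant.

How it is judged:
By the outcome, as a careful person would: the job done as asked, in the order asked, and still so for the second after the job is handed in, with the robot touching nothing.
It also fails if it takes over 72 s, if anything falls off the work surface, if the arm or the gripper's body presses on something with over 40 N, if the wrist force passes 120 N, or if a joint passes its speed limit or range.

## Robot

A 6-joint arm with a two-finger parallel gripper is mounted at the origin on the work surface. World frame = base frame: x ahead of the robot, y to its left, z up, the work surface at z = 0. Lengths are in mm, angles in rad, forces in N, time in s.
With the tool pointing down it reaches from about 425 to 1125 mm from the base axis. Payload 14.9 kg.
Tool frame: the origin (TCP) lies between the finger pads; the fingertips stand 17 mm ahead of it and the grasp point (between the pads) lies 2 mm behind it; x points along the fingers, y is the direction in which the jaws open and shut, and the axes are right-handed (so a half turn about x gives the same grasp; the last joint's range is limited). The gripper opens to 91 mm and grips with 3 to 60 N. Pads are 32 mm wide; open, the fingers measure 118 mm over their backs; the gripper's body (76 mm by 178 mm) begins 60 mm behind the grasp point.
Start: joints at [-1.244, 0.379, 1.734, -0, 1.028, -0.033], TCP at [246.457, -655.192, 230.932] pointing down, gripper open.
Joint ranges: [-2.77, 2.77], [-0.74, 2.19], [0, 2.66], [-1.06, 4.2], [0.31, 2.87], [-3.08, 3.08]. Speed limits (rad/s): [1.89, 1.89, 2.39, 3.14, 3.14, 3.14].

## Interface

Orientations are given as a unit quaternion [w, x, y, z].
In Python, from bench import bot gives the robot as it stands. The module is installed in compiled form; this text tells all that it offers.
- The arm moves only by the tool servo_tool, never from a script. Its argument "moves" is a list of rows, each a list of 3 entries, a list of its own where there are three numbers: the shift along the tool's x, y, z in mm, then the turn about the tool's x in rad, then the finger opening in mm, from 0 to 91.2. A call has exactly 10 rows; each row is the pose to reach, as a shift and turn from the pose commanded when the call began, along the tool's axes at that moment; what a row does not reach only later rows make up. A row lasts 1/10 s, in which the tool goes at most 50 mm and 8.59 degrees, less where a joint would pass 70% of its speed; a pose out of reach is approached as far as the arm can. A call with a gripper value outside its range is refused whole. The fingers move at their own pace and stop on an object; the grip force is fixed at half the most. Time passes only in rows, so rows that repeat a pose let the fingers close, or fill a call up. It gives the time, the measured TCP pose, the force and the opening at its end, in the units of the state.
- bot.state(): the state, without advancing time (a new reading comes with each control period).
- bot.get_image(name): name is "scene" or "side" or "wrist"; returns the picture (400x640x3 uint8, red, green, blue); there is no depth.
- bot.get_calibration(name): a dict with "K" (3x3 intrinsics, pixels), "world_from_camera" (4x4, takes a point from camera to world coordinates). Camera axes: x right, y down, z forward; pixel columns grow to the right and rows downward; lengths in mm; the calibration is good to about 2 mm. A picture is of the moment at which its call begins: read the wrist's pose just before it. get_calibration takes no time and is no camera call; for the wrist camera it gives the pose at the moment of the call.
- bot.job_done(): hands the job in, once; it reports no verdict.
The state is a dict: "clock": time; "q": joint angles; "qvel": joint speeds; "joint_efforts": joint torques, N m; "tcp_pos": TCP position; "ee_rot": TCP orientation; "ft_force": force on the tool from outside, world axes, zero at the start; "wrist_torque": the same for the moment, N m; "opening": finger opening in mm.
Only numpy, scipy, OpenCV 4.12 (cv2) and the standard library are available. Lean on these libraries where they do the work, as an engineer would, in place of code of your own. Each camera call takes 0.05 s, during which the arm holds its last target. There are 200 camera calls.

## Working session

There is one attempt and no reset: what is moved stays moved. The work goes in short steps, Python scripts to look and compute and a tool call to move; the robot and the scene stay as the last step left them, time stands still between calls to the robot, and variables do not carry over. Pictures are saved under pics/ and viewed, about 8 in all and at most 12, crops included, and the job is handed in when it is done.

Besides the shell and the picture viewer there is one more tool, called after "Emit:" as a command line: name --argument value ..., lists and objects as JSON in quotes. servo_tool: Moves the arm, as the interface text tells. Its arguments: {"type":"object","properties":{"moves":{"type":"array"}},"required":["moves"]}

```bash
mkdir -p pics; cat > h.py <<'E'
import numpy as np, cv2
from bench import bot
from scipy.spatial.transform import Rotation as R
def save(n,f):
    im=bot.get_image(n); cv2.imwrite('pics/'+f,im[:,:,::-1]); return im
def ray(cal,u,v):
    T=np.array(cal["world_from_camera"]);d=np.linalg.inv(np.array(cal["K"]))@[u,v,1]
    return T[:3,3],T[:3,:3]@d
def onz(cal,u,v,z):
    o,d=ray(cal,u,v);return (o+d*(z-o[2])/d[2]).round(1)
def proj(cal,p):
    T=np.linalg.inv(np.array(cal["world_from_camera"]));q=np.array(cal["K"])@(T[:3,:3]@np.array(p)+T[:3,3]);return (q[:2]/q[2]).round(1)
def axes():
    w,x,y,z=bot.state()["ee_rot"];return R.from_quat([x,y,z,w]).as_matrix()
E
python3 - <<'E'
from h import *
save("scene","a.png");save("side","b.png")
s=bot.state();print(s);print(axes().round(3))
for n in("scene","side","wrist"):print(n,np.array(bot.get_calibration(n)["world_from_camera"]).round(2).tolist(),bot.get_calibration(n)["K"])
E
```

```text
{'clock': 0.1, 'q': array([-1.24426622e+00,  3.79325186e-01,  1.73470261e+00, -2.51024723e-05,
        1.02851172e+00, -3.32610034e-02]), 'qvel': array([ 2.99923292e-04, -1.62748789e-03, -1.11175558e-03,  6.63952123e-06,
        6.96494153e-04, -1.26533826e-05]), 'joint_efforts': array([-3.04895701e-03, -7.65044832e+01, -4.35294950e+01,  6.51460723e-02,
        3.97846720e-02, -6.17935655e-06]), 'tcp_pos': array([ 246.36488191, -654.86240307,  230.38526538]), 'ee_rot': array([-0.1261948 , -0.69563844, -0.12685493,  0.6957513 ]), 'ft_force': array([-0.35525767, -0.51176472,  0.0785968 ]), 'wrist_torque': array([ 0.03455202, -0.01008739,  0.02875612]), 'opening': 91.24113465109164}
[[-0.     0.352 -0.936]
 [ 0.001 -0.936 -0.352]
 [-1.    -0.001 -0.   ]]
scene [[-0.09, 0.68, -0.72, 1403.26], [1.0, 0.06, -0.07, 109.76], [0.0, -0.73, -0.69, 868.76], [0.0, 0.0, 0.0, 1.0]] [[391.65979711   0.         321.75465166]
 [  0.         391.65979711 196.13048199]
 [  0.           0.           1.        ]]
side [[-0.98, -0.12, 0.14, 433.24], [-0.18, 0.66, -0.73, 1041.17], [-0.0, -0.75, -0.67, 989.2], [0.0, 0.0, 0.0, 1.0]] [[430.64761116   0.         309.74914174]
 [  0.         430.64761116 209.954603  ]
 [  0.           0.           1.        ]]
wrist [[0.35, -0.91, -0.23, 311.1], [-0.94, -0.34, -0.08, -630.88], [-0.0, 0.24, -0.97, 383.96], [0.0, 0.0, 0.0, 1.0]] [[297.82390789   0.         326.44658582]
 [  0.         297.82390789 192.32723036]
 [  0.           0.           1.        ]]
```

View pics/a.png

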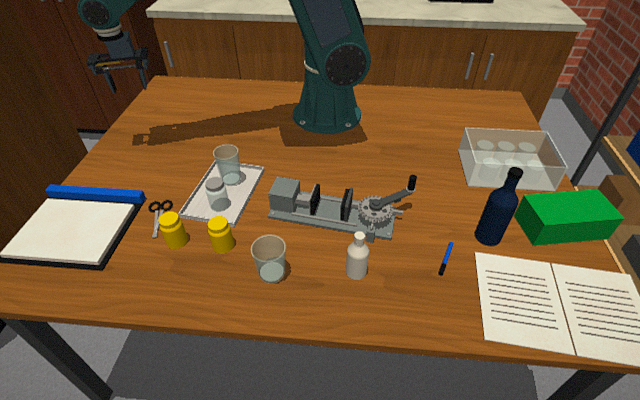

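View pics/b.png

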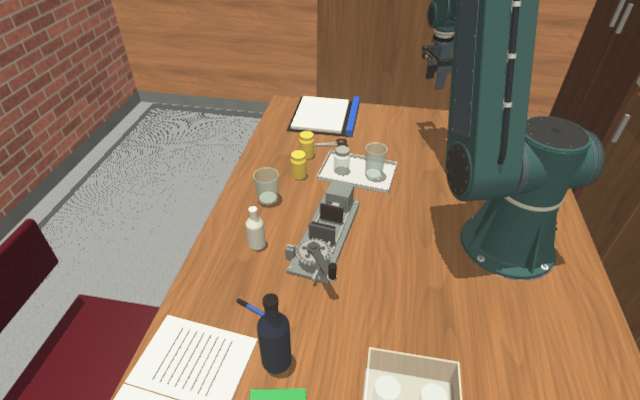

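The scene shows the steel-lidded clear jar in the tray at about scene (217,192) and side (342,158). The open big jar is at (228,163). The clamp has its housing at (285,192) and its wheel at (376,210), with the black knob at (412,183). Candidates for the jar are clear with a lid (217,192), yellow (174,230) and yellow (221,235). The clear one fits, and I'll confirm it in an enlarged crop.

```bash
python3 - <<'E'
import cv2,numpy as np
a=cv2.imread('pics/a.png')[135:255,170:430];b=cv2.imread('pics/b.png')[135:285,270:410]
a=cv2.resize(a,None,fx=3,fy=3,interpolation=2);b=cv2.resize(b,None,fx=4,fy=4,interpolation=2)
cv2.imwrite('pics/a3.png',a);cv2.imwrite('pics/b4.png',b)
E
```

```text
(no output)
```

View pics/a3.png

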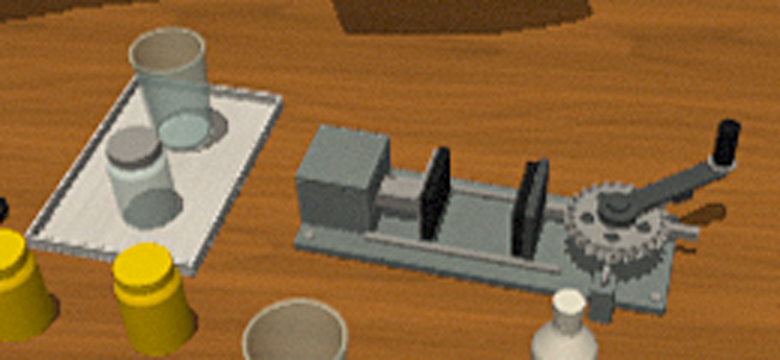

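View pics/b4.png

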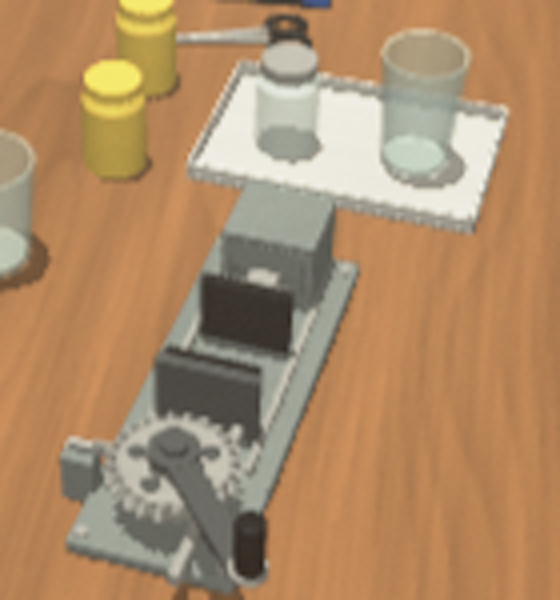

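```bash
python3 - <<'E'
from h import *
A=bot.get_calibration("scene");B=bot.get_calibration("side")
a=lambda u,v:(u/3+170-.3,v/3+135-.3)
b=lambda u,v:(u/4+270-.4,v/4+135-.4)
def P(n,pa,pb,z):print(n,onz(A,*a(*pa),z),onz(B,*b(*pb),z))
P("lidtop",(135,146),(290,60),99)
P("bigjar rim",(168,52),(425,53),121)
P("hub",(621,205),(174,442),72)
P("knobtop",(729,126),(250,520),126)
P("knobmid",(726,143),(249,545),100)
for c in [(323,126),(389,138),(366,178),(299,174)]:print("houseA",onz(A,*a(*c),82))
for c in [(250,184),(335,197),(315,251),(222,233)]:print("houseB",onz(B,*b(*c),82))
for n,c in dict(padtopL=(443,148),padtopR=(430,187),jawL=(545,160),jawR=(522,203)).items():print(n,onz(A,*a(*c),82))
for n,c in dict(plateBL=(294,249),plateFR=(664,311)).items():print(n,onz(A,*a(*c),0))
for n,c in dict(plateNW=(67,548),plateSE=(358,268)).items():print(n,onz(B,*b(*c),14))
E
```

```text
lidtop [ 568.7 -286.    99. ] [ 561.8 -285.3   99. ]
bigjar rim [ 444.  -283.3  121. ] [ 440.5 -285.5  121. ]
hub [579.7 193.6  72. ] [585.5 183.5  72. ]
knobtop [515.8 293.2 126. ] [514.8 294.4 126. ]
knobmid [511.1 294.7 100. ] [514.8 293.7 100. ]
houseA [ 502.  -111.3   82. ]
houseA [514.3 -41.3  82. ]
houseA [575.3 -55.8  82. ]
houseA [ 575.8 -122.2   82. ]
houseB [ 573.7 -117.3   82. ]
houseB [ 500.3 -112.5   82. ]
houseB [508.7 -38.9  82. ]
houseB [587. -48.  82.]
padtopL [524.4  14.9  82. ]
padtopR [582.2   8.   82. ]
jawL [532.8 117.8  82. ]
jawR [596.1  98.2  82. ]
plateBL [ 600.4 -130.2    0. ]
plateFR [648.3 241.2   0. ]
plateNW [653.3 248.4  14. ]
plateSE [ 475.  -103.8   14. ]
```

Emit:
servo_tool --moves '[[[0,-23,-43],0,91],[[0,-47,-86],0,91],[[0,-70,-129],0,91],[[0,-93,-171],0,91],[[0,-117,-214],0,91],[[0,-140,-257],0,91],[[0,-163,-300],0,91],[[0,-187,-343],0,91],[[0,-210,-386],0,91],[[0,-233,-428],0,91]]'

```text
clock: 1.1
tcp_pos: [566.0, -284.6, 230.8]
ee_rot: [-0.127, -0.696, -0.127, 0.696]
ft_force: [-0.0, -1.2, 0.2]
opening: 91.0
```

```bash
python3 - <<'E'
from h import *
print(bot.state()['tcp_pos'],bot.state()['q'],np.abs(bot.state()['qvel']).max());W=bot.get_calibration("wrist");im=save("wrist","w1.png");W2=bot.get_calibration("wrist")
import pickle;pickle.dump((W,W2),open('w1.pkl','wb'))
print(proj(W,[565,-286,99]),proj(W,[442,-284,121]))
A=bot.get_calibration("scene")
print("flask",onz(A,513,172,250),"yel",onz(A,143/3+170,258/3+135,96),"soap",onz(A,360,235,150))
E
```

```text
[ 565.98004151 -284.57599274  230.79819327] [-5.02670429e-01  2.76806897e-01  1.87355689e+00 -1.42391064e-05
  9.91499279e-01  7.08218954e-01] 0.7471160083381497
[327.3 191. ] [282.5 306.3]
flask [623.1 509.4 250. ] yel [ 713.6 -235.3   96. ] soap [774.9 144.3 150. ]
```

View pics/w1.png

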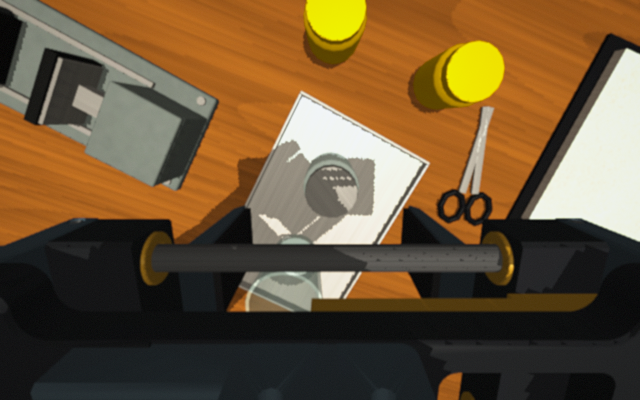

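The wrist view shows the grey lid at (331,192), between the open fingers. The big jar is at (285,295), clear of the gripper. I'll descend and grip.

Emit:
servo_tool --moves '[[[30,5,1],0,91],[[70,5,1],0,91],[[110,5,1],0,91],[[145,5,1],0,91],[[170,5,1],0,91],[[183,5,1],0,91],[[183,5,1],0,91],[[183,5,1],0,50],[[183,5,1],0,50],[[183,5,1],0,50]]'

```text
clock: 2.15
tcp_pos: [566.5, -291.8, 49.2]
ee_rot: [0.127, 0.696, 0.126, -0.695]
ft_force: [-0.1, -0.2, -0.6]
opening: 70.0
```

Emit:
servo_tool --moves '[[[0,0,0],0,50],[[0,0,0],0,50],[[0,0,0],0,50],[[-5,0,0],0,50],[[-20,0,0],0,50],[[-45,0,0],0,50],[[-75,0,0],0,50],[[-105,0,0],0,50],[[-125,0,0],0,50],[[-135,0,0],0,50]]'

```text
clock: 3.15
tcp_pos: [566.5, -291.8, 185.9]
ee_rot: [0.127, 0.697, 0.126, -0.695]
ft_force: [0.5, 0.9, -3.9]
opening: 59.3
```

Emit:
servo_tool --moves '[[[0,-33,-12],-0.11,50],[[0,-66,-24],-0.22,50],[[0,-99,-36],-0.33,50],[[0,-132,-48],-0.44,50],[[0,-165,-60],-0.55,50],[[0,-198,-72],-0.66,50],[[0,-236,-84],-0.77,50],[[0,-272,-98],-0.88,50],[[0,-306,-110],-0.98,50],[[0,-329,-119],-1.065,50]]'

```text
clock: 4.15
tcp_pos: [560.7, 60.4, 182.8]
ee_rot: [-0.463, -0.534, -0.464, 0.534]
ft_force: [0.8, -0.3, -3.4]
opening: 59.3
```

Emit:
servo_tool --moves '[[[0,0,0],0,50],[[0,0,0],0,50],[[0,0,0],0,50],[[0,0,0],0,50],[[0,0,0],0,50],[[0,0,0],0,50],[[0,0,0],0,50],[[0,0,0],0,50],[[0,0,0],0,50],[[0,0,0],0,50]]'

```text
clock: 5.15
tcp_pos: [561.4, 58.4, 182.9]
ee_rot: [-0.462, -0.535, -0.462, 0.535]
ft_force: [0.2, 0.2, -2.9]
opening: 59.3
```

```bash
python3 - <<'E'
from h import *
s=bot.state();print(s['tcp_pos'],s['ft_force'],s['opening'],axes().round(3).tolist());W=bot.get_calibration("wrist")
a=save("wrist","w2.png");c=save("scene","c.png")
c=cv2.resize(c[120:260,240:440],(800,560),interpolation=2);
cv2.imwrite("pics/c4.png",c[:,:,::-1])
import pickle;pickle.dump(W,open('w2.pkl','wb'))
E
```

```text
[561.37850521  58.40333688 182.93124685] [ 0.20340444  0.21685503 -2.92912498] 59.33289705614582 [[-0.0, 0.989, -0.145], [0.0, -0.145, -0.989], [-1.0, -0.0, -0.0]]
```

View pics/w2.png

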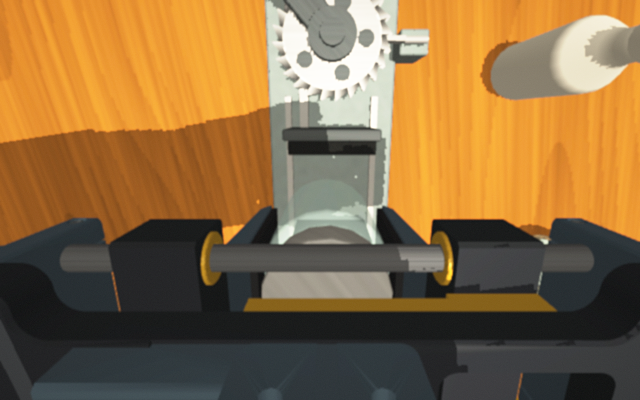

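```bash
python3 - <<'E'
from h import *
import pickle;W=pickle.load(open('w2.pkl','rb'))
print(onz(W,283,129,83),onz(W,382,129,83),onz(W,286,141,83),onz(W,379,141,83))
h=onz(W,334,34,72);print("hub",h, "wheel",onz(W,332,40,60))
for v in (180,):print("plate edges?",onz(W,271,100,14),onz(W,393,100,14),onz(W,271,180,14),onz(W,388,180,14))
E
```

```text
[534.8 122.1  83. ] [616.4 110.2  83. ] [535.5 112.   83. ] [612.9 100.7  83. ]
hub [587.5 189.9  72. ] wheel [585.9 188.5  60. ]
plate edges? [517.7 151.8  14. ] [642.7 133.4  14. ] [501.6  68.7  14. ] [629.5  49.9  14. ]
```

View pics/c4.png

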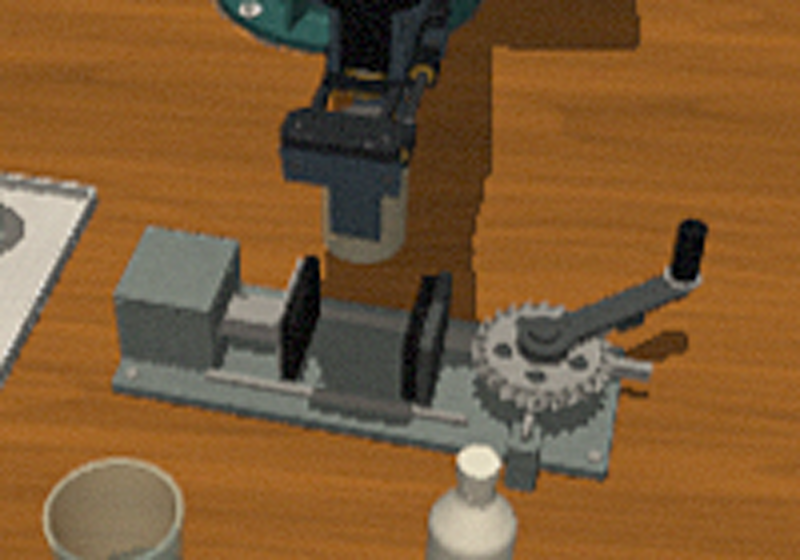

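Emit:
servo_tool --moves '[[[10,5,1],0,50],[[30,5,1],0,50],[[50,5,1],0,50],[[70,5,1],0,50],[[85,5,1],0,50],[[98,5,1],0,50],[[108,5,1],0,50],[[114,5,1],0,50],[[118,5,1],0,50],[[120,5,1],0,50]]'

```text
clock: 6.25
tcp_pos: [566.4, 56.7, 62.9]
ee_rot: [0.462, 0.535, 0.462, -0.535]
ft_force: [-0.6, -0.6, -3.0]
opening: 59.5
```

```bash
python3 - <<'E'
from h import *
s=bot.state();print(s['tcp_pos'],s['ft_force'],s['opening'])
c=save("scene","d.png");b=save("side","e.png")
c=cv2.resize(c[150:250,260:400],(560,400),interpolation=2);b=cv2.resize(b[170:290,280:380],(333,400),interpolation=2)
cv2.imwrite("pics/d4.png",np.hstack([c,b[:,:240]])[:,:,::-1])
E
```

```text
[566.3902686   56.68159786  62.91069361] [-0.61480184 -0.60870066 -3.00381922] 59.51976443196149
```

View pics/d4.png

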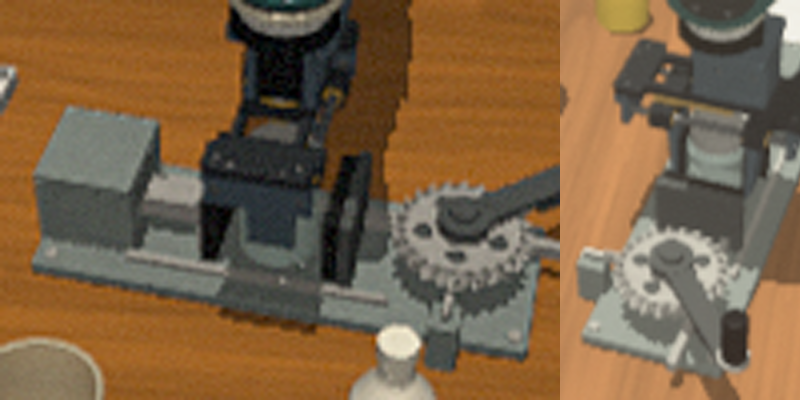

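```bash
python3 - <<'E'
from h import *
A=bot.get_calibration("scene");O=np.array([567,57.5,0]);cx=np.array([.989,-.145,0]);cy=np.array([.145,.989,0])
f=lambda x,y,z:((proj(A,O+cx*x+cy*y+[0,0,z])-[260,150])*4+1.5).round()
print("jaw near bottom/top",f(42,38,17),f(42,38,83),f(-42,38,83),"back",f(42,60,17));
for y in(-38,-44):print("pad",f(38,y,20),f(38,y,80),f(-38,y,80))
print("plate",f(65,-187+0,14),f(65,187,14),"house",f(65,-105,82))
t=np.array([566.4,56.7,0])
for s in(-30,30):print("jar",((proj(A,t+cy*s+[0,0,40])-[260,150])*4+1.5))
print((t-O)@cx,(t-O)@cy)
E
```

```text
jaw near bottom/top [319. 290.] [322. 227.] [345. 150.] back [348. 295.]
pad [221. 266.] [220. 208.] [245. 140.]
pad [213. 264.] [212. 207.] [237. 139.]
plate [ 21. 263.] [517. 352.] house [120. 216.]
jar [242.3 213.1]
jar [320.3 226.3]
-0.47740000000002286 -0.8782000000000004
```

Emit:
servo_tool --moves '[[[1,0,0],0,50],[[2,0,0],0,50],[[2.5,0,0],0,50],[[3,0,0],0,50],[[3.5,0,0],0,50],[[4,0,0],0,50],[[4,0,0],0,50],[[4,0,0],0,50],[[4,0,0],0,50],[[4,0,0],0,50]]'

```text
clock: 7.35
tcp_pos: [566.3, 56.7, 59.7]
ee_rot: [-0.462, -0.535, -0.462, 0.535]
ft_force: [-5.8, -1.6, 12.5]
opening: 59.4
```

Emit:
servo_tool --moves '[[[-0.7,0,0],0,88],[[-0.7,0,0],0,88],[[-0.7,0,0],0,88],[[-0.7,0,0],0,88],[[-0.7,0,0],0,88],[[-0.7,0,0],0,88],[[-10,0,0],0,88],[[-40,0,0],0,88],[[-80,0,0],0,88],[[-125,0,0],0,88]]'

```text
clock: 8.35
tcp_pos: [565.5, 56.6, 185.2]
ee_rot: [-0.462, -0.535, -0.463, 0.536]
ft_force: [0.4, 0.7, -0.1]
opening: 88.0
```

```bash
python3 - <<'E'
from h import *
s=bot.state();print(s['tcp_pos'],s['ft_force'],s['opening'])
W=bot.get_calibration("wrist");A=bot.get_calibration("scene");B=bot.get_calibration("side")
c=save("scene","f.png");b=save("side","g.png")
c=cv2.resize(c[150:250,260:430],(680,400),interpolation=2);cv2.imwrite("pics/f4.png",c[:,:,::-1])
E
```

```text
[565.46700799  56.63935421 185.2426718 ] [ 0.43769348  0.71405969 -0.1299072 ] 88.03921032575285
```

View pics/f4.png

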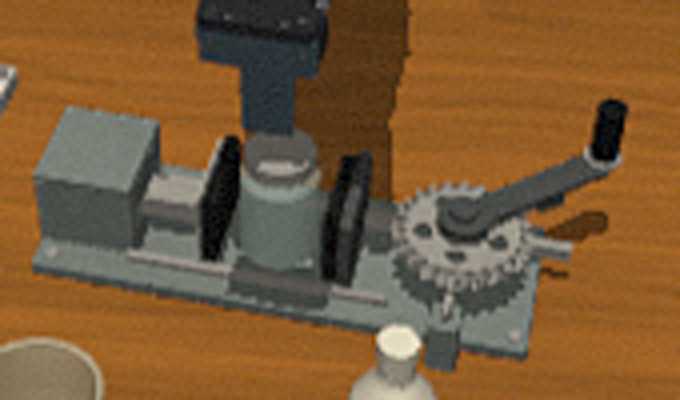

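Emit:
servo_tool --moves '[[[-8,-10,-25],-0.08,45],[[-15,-21,-57],-0.17,45],[[-15,-35,-95],-0.27,45],[[-15,-50,-133],-0.37,45],[[-15,-64,-171],-0.47,45],[[-15,-77,-205],-0.57,45],[[-15,-85,-227],-0.66,45],[[-15,-85,-227],-0.66,45],[[-15,-85,-227],-0.66,45],[[-15,-85,-227],-0.66,45]]'

```text
clock: 9.45
tcp_pos: [515.2, 292.8, 198.9]
ee_rot: [0.61, 0.357, 0.61, -0.357]
ft_force: [0.2, 0.0, 0.2]
opening: 44.9
```

```bash
python3 - <<'E'
from h import *
s=bot.state();print(s['tcp_pos'],s['ft_force'],s['opening'],axes().round(3).tolist())
W=bot.get_calibration("wrist");a=save("wrist","k.png")
print([proj(W,[514.5,294,126]),proj(W,[586.5,190.5,72])])
E
```

```text
[515.16505748 292.8000318  198.93570968] [0.23877453 0.03172632 0.24888061] 44.92310770770419 [[-0.0, 0.872, 0.49], [-0.0, 0.49, -0.872], [-1.0, -0.0, 0.0]]
[array([325.7, 204.3]), array([337.1, 302.5])]
```

View pics/k.png

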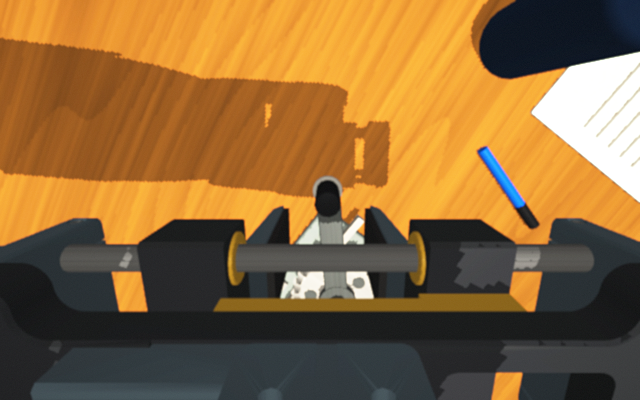

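The knob's top is at (327,203), as predicted, centred between the fingers. I'll descend around it.

Emit:
servo_tool --moves '[[[20,1,-1],0,45],[[45,1,-1],0,45],[[70,1,-1],0,45],[[85,1,-1],0,45],[[91,1,-1],0,45],[[91,1,-1],0,32],[[91,1,-1],0,32],[[91,1,-1],0,32],[[91,1,-1],0,32],[[91,1,-1],0,32]]'

```text
clock: 10.5
tcp_pos: [515.7, 295.1, 108.5]
ee_rot: [0.611, 0.357, 0.611, -0.356]
ft_force: [0.5, 0.3, -0.1]
opening: 32.0
```

Emit:
servo_tool --moves '[[[0,8,0],0,32],[[0,16,1],0,32],[[0,24,2],0,32],[[0,31,2],0,32],[[0,37,3],0,32],[[0,37,3],0,32],[[0,37,3],0,32],[[0,37,3],0,32],[[0,37,3],0,32],[[0,37,3],0,32]]'

```text
clock: 11.5
tcp_pos: [549.1, 310.5, 108.0]
ee_rot: [0.611, 0.357, 0.611, -0.356]
ft_force: [0.3, -0.4, -0.1]
opening: 32.2
```

Emit:
servo_tool --moves '[[[0,2,0],0,32],[[0,2,0],0,32],[[0,-7,-1],0,32],[[0,-15,-2],0,32],[[0,-25,-2],0,32],[[0,-25,-2],0,32],[[0,-25,-2],0,32],[[0,-25,-2],0,32],[[0,-25,-2],0,32],[[0,-25,-2],0,32]]'

```text
clock: 12.5
tcp_pos: [526.6, 300.1, 107.9]
ee_rot: [0.611, 0.357, 0.611, -0.357]
ft_force: [0.1, -0.6, -0.3]
opening: 32.2
```

Emit:
servo_tool --moves '[[[0,-5,0],0,32],[[0,-10,0],0,32],[[0,-15,0],0,32],[[0,-20,1],0,32],[[0,-25,2],0,32],[[0,-30,2],0,32],[[0,-35,3],0,32],[[0,-35,3],0,32],[[0,-35,3],0,32],[[0,-35,3],0,32]]'

```text
clock: 13.5
tcp_pos: [497.5, 280.2, 107.9]
ee_rot: [0.611, 0.356, 0.611, -0.357]
ft_force: [-0.9, 0.2, -0.7]
opening: 32.4
```

```bash
python3 - <<'E'
from h import *
c=save("scene","m.png");c=cv2.resize(c[150:250,260:430],(680,400),interpolation=2);cv2.imwrite("pics/m4.png",c[:,:,::-1])
a=cv2.imread('pics/f.png')[:,:,::-1]; b=cv2.imread('pics/m.png')[:,:,::-1]
# jaw shift: best integer-interp correlation of the jaw patch
p=a[185:224,338:356].copy()
for n,i in(("f",a),("m",b)):
    r=cv2.matchTemplate(i[175:234,310:366].copy(),p,cv2.TM_CCOEFF_NORMED);_,m,_,l=cv2.minMaxLoc(r);print(n,m,l)
E
```

```text
f 1.0 (28, 10)
m 0.7607684135437012 (25, 10)
```

Emit:
servo_tool --moves '[[[0,20,-2],0,32],[[0,40,-3],0,32],[[0,56,-1],0,32],[[0,62,0],0,32],[[0,62,0],0,32],[[0,50,-1],0,32],[[0,42,-2],0,32],[[0,36,-3],0,32],[[0,36,-3],0,32],[[0,36,-3],0,32]]'

```text
clock: 14.55
tcp_pos: [527.1, 300.4, 108.2]
ee_rot: [0.611, 0.357, 0.611, -0.356]
ft_force: [-0.5, 0.4, 1.1]
opening: 32.4
```

Emit:
servo_tool --moves '[[[0,-7,0],0,32],[[0,-14,0],0,32],[[0,-21,1],0,32],[[0,-28,2],0,32],[[0,-33,2],0,32],[[0,-33,2],0,32],[[0,-33,2],0,32],[[0,-33,2],0,32],[[0,-33,2],0,32],[[0,-33,2],0,32]]'

```text
clock: 15.55
tcp_pos: [499.6, 282.6, 107.9]
ee_rot: [0.611, 0.356, 0.611, -0.357]
ft_force: [-0.4, 0.6, 0.2]
opening: 31.9
```

Emit:
servo_tool --moves '[[[0,20,-2],0,32],[[0,40,-2],0,32],[[0,54,-1],0,32],[[0,59,0],0,32],[[0,59,0],0,32],[[0,48,-1],0,32],[[0,40,-2],0,32],[[0,33,-2],0,32],[[0,33,-2],0,32],[[0,33,-2],0,32]]'

```text
clock: 16.55
tcp_pos: [527.1, 300.3, 108.1]
ee_rot: [0.611, 0.357, 0.611, -0.356]
ft_force: [0.2, 0.6, 0.0]
opening: 31.8
```

Emit:
servo_tool --moves '[[[0,-7,0],0,32],[[0,-14,0],0,32],[[0,-21,1],0,32],[[0,-28,2],0,32],[[0,-33,2],0,32],[[0,-33,2],0,32],[[0,-33,2],0,32],[[0,-33,2],0,32],[[0,-33,2],0,32],[[0,-33,2],0,32]]'

```text
clock: 17.55
tcp_pos: [499.6, 282.6, 107.9]
ee_rot: [0.611, 0.356, 0.611, -0.357]
ft_force: [0.2, -0.4, -0.5]
opening: 32.1
```

```bash
python3 - <<'E'
from h import *
s=bot.state();print(s['tcp_pos'],s['ft_force'],s['ft_force']@axes())
save("scene","n.png")
E
python3 - <<'E'
import cv2
o=[cv2.resize(cv2.imread('pics/%s.png'%k)[175:235,300:380],(400,300),interpolation=2) for k in 'fmn']
cv2.imwrite('pics/fmn.png',cv2.hconcat([o[0],o[2]]))
E
```

```text
[499.59562939 282.56218793 107.86707478] [ 0.19221488 -0.44699959 -0.45688602] [ 0.45689013 -0.05234048  0.48374777]
```

View pics/fmn.png

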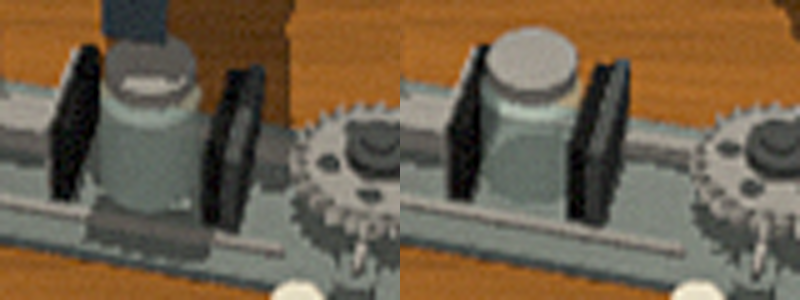

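The jaw has come forward about 7 px, which matches three notches. The jar is upright and now touches the jaw. I'll continue notch by notch.

Emit:
servo_tool --moves '[[[0,20,-2],0,32],[[0,40,-2],0,32],[[0,54,-1],0,32],[[0,59,0],0,32],[[0,59,0],0,32],[[0,48,-1],0,32],[[0,40,-2],0,32],[[0,33,-2],0,32],[[0,33,-2],0,32],[[0,33,-2],0,32]]'

```text
clock: 18.6
tcp_pos: [527.1, 300.3, 108.1]
ee_rot: [0.611, 0.356, 0.611, -0.356]
ft_force: [0.3, 0.5, 0.0]
opening: 32.2
```

Emit:
servo_tool --moves '[[[0,-7,0],0,32],[[0,-14,0],0,32],[[0,-21,1],0,32],[[0,-28,2],0,32],[[0,-33,2],0,32],[[0,-33,2],0,32],[[0,-33,2],0,32],[[0,-33,2],0,32],[[0,-33,2],0,32],[[0,-33,2],0,32]]'

```text
clock: 19.6
tcp_pos: [499.6, 282.6, 107.9]
ee_rot: [0.611, 0.356, 0.611, -0.357]
ft_force: [0.9, 0.3, 0.0]
opening: 32.0
```

Emit:
servo_tool --moves '[[[0,20,-2],0,32],[[0,40,-2],0,32],[[0,54,-1],0,32],[[0,59,0],0,32],[[0,59,0],0,32],[[0,48,-1],0,32],[[0,40,-2],0,32],[[0,33,-2],0,32],[[0,33,-2],0,32],[[0,33,-2],0,32]]'

```text
clock: 20.6
tcp_pos: [527.1, 300.3, 108.1]
ee_rot: [0.611, 0.357, 0.611, -0.356]
ft_force: [-0.1, 0.6, -0.6]
opening: 32.1
```

Emit:
servo_tool --moves '[[[0,-7,0],0,32],[[0,-14,0],0,32],[[0,-21,1],0,32],[[0,-28,2],0,32],[[0,-33,2],0,32],[[0,-33,2],0,32],[[0,-33,2],0,32],[[0,-33,2],0,32],[[0,-33,2],0,32],[[0,-33,2],0,32]]'

```text
clock: 21.6
tcp_pos: [499.6, 282.6, 107.8]
ee_rot: [0.611, 0.356, 0.611, -0.357]
ft_force: [0.1, 0.3, -1.1]
opening: 32.0
```

Emit:
servo_tool --moves '[[[0,20,-2],0,32],[[0,40,-2],0,32],[[0,54,-1],0,32],[[0,59,0],0,32],[[0,59,0],0,32],[[0,48,-1],0,32],[[0,40,-2],0,32],[[0,33,-2],0,32],[[0,33,-2],0,32],[[0,33,-2],0,32]]'

```text
clock: 22.6
tcp_pos: [527.1, 300.3, 108.1]
ee_rot: [0.611, 0.357, 0.611, -0.356]
ft_force: [0.6, -0.6, 0.2]
opening: 31.9
```

5 notches are done, and the sixth is light at its start.

Emit:
servo_tool --moves '[[[0,-7,0],0,32],[[0,-14,0],0,32],[[0,-21,1],0,32],[[0,-28,2],0,32],[[0,-33,2],0,32],[[0,-33,2],0,32],[[0,-33,2],0,32],[[0,-33,2],0,32],[[0,-33,2],0,32],[[0,-33,2],0,32]]'

```text
clock: 23.6
tcp_pos: [499.6, 282.5, 107.8]
ee_rot: [0.611, 0.356, 0.611, -0.357]
ft_force: [-0.7, 0.1, 0.3]
opening: 32.3
```

Emit:
servo_tool --moves '[[[0,20,-2],0,32],[[0,40,-2],0,32],[[0,54,-1],0,32],[[0,59,0],0,32],[[0,59,0],0,32],[[0,48,-1],0,32],[[0,40,-2],0,32],[[0,33,-2],0,32],[[0,33,-2],0,32],[[0,33,-2],0,32]]'

```text
clock: 24.6
tcp_pos: [527.1, 300.4, 108.1]
ee_rot: [0.611, 0.356, 0.611, -0.356]
ft_force: [1.1, -0.4, -0.2]
opening: 32.1
```

Emit:
servo_tool --moves '[[[0,-7,0],0,32],[[0,-14,0],0,32],[[0,-21,1],0,32],[[0,-28,2],0,32],[[0,-33,2],0,32],[[0,-33,2],0,32],[[0,-33,2],0,32],[[0,-33,2],0,32],[[0,-33,2],0,32],[[0,-33,2],0,32]]'

```text
clock: 25.6
tcp_pos: [499.6, 282.6, 107.8]
ee_rot: [0.611, 0.356, 0.611, -0.357]
ft_force: [0.7, -0.2, -0.1]
opening: 32.3
```

Emit:
servo_tool --moves '[[[0,20,-2],0,32],[[0,40,-2],0,32],[[0,54,-1],0,32],[[0,59,0],0,32],[[0,59,0],0,32],[[0,48,-1],0,32],[[0,40,-2],0,32],[[0,33,-2],0,32],[[0,33,-2],0,32],[[0,33,-2],0,32]]'

```text
clock: 26.6
tcp_pos: [527.2, 300.4, 108.2]
ee_rot: [0.611, 0.356, 0.611, -0.356]
ft_force: [-0.3, -0.1, 0.0]
opening: 32.0
```

```bash
python3 - <<'E'
from h import *
save("scene","o.png")
n=cv2.imread('pics/n.png');o=cv2.imread('pics/o.png')
p=n[187:220,333:346].copy()
for i in(n,o):
    r=cv2.matchTemplate(i[172:226,290:362].copy(),p,cv2.TM_CCOEFF_NORMED);_,m,_,l=cv2.minMaxLoc(r);print(round(m,3),l)
E
```

```text
1.0 (43, 15)
0.933 (34, 14)
```

Emit:
servo_tool --moves '[[[0,-7,0],0,32],[[0,-14,0],0,32],[[0,-21,1],0,32],[[0,-28,2],0,32],[[0,-33,2],0,32],[[0,-33,2],0,32],[[0,-33,2],0,32],[[0,-33,2],0,32],[[0,-33,2],0,32],[[0,-33,2],0,32]]'

```text
clock: 27.65
tcp_pos: [500.2, 282.9, 108.5]
ee_rot: [0.611, 0.357, 0.61, -0.356]
ft_force: [4.3, 4.5, 1.0]
opening: 32.0
```

Notch 8 started light and ended heavy at about 6 N, so it isn't heavy throughout. I'll feel the start of the ninth finely.

Emit:
servo_tool --moves '[[[0,20,-2],0,32],[[0,40,-2],0,32],[[0,54,-1],0,32],[[0,59,0],0,32],[[0,59,0],0,32],[[0,50,-1],0,32],[[0,44,-2],0,32],[[0,41,-2],0,32],[[0,41,-2],0,32],[[0,41,-2],0,32]]'

```text
clock: 28.65
tcp_pos: [534.2, 304.5, 108.2]
ee_rot: [0.611, 0.357, 0.61, -0.356]
ft_force: [2.5, 2.8, -2.3]
opening: 31.9
```

Emit:
servo_tool --moves '[[[0,-1,0],0,32],[[0,-2,0],0,32],[[0,-2,0],0,32],[[0,-2,0],0,32],[[0,-2,0],0,32],[[0,-2,0],0,32],[[0,-2,0],0,32],[[0,-2,0],0,32],[[0,-2,0],0,32],[[0,-2,0],0,32]]'

```text
clock: 29.65
tcp_pos: [532.9, 304.0, 108.2]
ee_rot: [0.611, 0.357, 0.61, -0.356]
ft_force: [4.6, 7.2, -4.3]
opening: 32.0
```

Emit:
servo_tool --moves '[[[0,-1,0],0,32],[[0,-2,0],0,32],[[0,-2,0],0,32],[[0,-2,0],0,32],[[0,-2,0],0,32],[[0,-2,0],0,32],[[0,-2,0],0,32],[[0,-2,0],0,32],[[0,-2,0],0,32],[[0,-2,0],0,32]]'

```text
clock: 30.65
tcp_pos: [531.3, 303.2, 108.4]
ee_rot: [0.611, 0.357, 0.61, -0.356]
ft_force: [5.2, 8.6, -4.8]
opening: 32.2
```

Emit:
servo_tool --moves '[[[0,-1,0],0,32],[[0,-2,0],0,32],[[0,-2,0],0,32],[[0,-2,0],0,32],[[0,-2,0],0,32],[[0,-2,0],0,32],[[0,-2,0],0,32],[[0,-2,0],0,32],[[0,-2,0],0,32],[[0,-2,0],0,32]]'

```text
clock: 31.65
tcp_pos: [529.7, 302.4, 108.5]
ee_rot: [0.611, 0.357, 0.61, -0.355]
ft_force: [4.4, 9.6, -4.0]
opening: 32.2
```

The ninth notch is heavy from first engagement, at 7–9 N. I'll complete it, just past the lock, and stop.

Emit:
servo_tool --moves '[[[0,-4,0],0,32],[[0,-9,0],0,32],[[0,-14,0],0,32],[[0,-14,0],0,32],[[0,-14,0],0,32],[[0,-14,0],0,32],[[0,-14,0],0,32],[[0,-14,0],0,32],[[0,-14,0],0,32],[[0,-14,0],0,32]]'

```text
clock: 32.65
tcp_pos: [517.8, 295.6, 108.8]
ee_rot: [0.611, 0.358, 0.61, -0.355]
ft_force: [3.5, 9.0, 1.1]
opening: 32.0
```

Emit:
servo_tool --moves '[[[0,-5,1],0,32],[[0,-10,1],0,32],[[0,-15,2],0,32],[[0,-18,2],0,32],[[0,-20,2],0,32],[[0,-20,2],0,32],[[0,-20,2],0,32],[[0,-20,2],0,32],[[0,-20,2],0,32],[[0,-20,2],0,32]]'

```text
clock: 33.65
tcp_pos: [502.0, 284.2, 109.1]
ee_rot: [0.611, 0.358, 0.61, -0.355]
ft_force: [7.9, 9.2, 0.4]
opening: 32.2
```

Emit:
servo_tool --moves '[[[0,-1,0],0,32],[[0,-2,0],0,32],[[0,-2,0],0,32],[[0,-2,0],0,32],[[0,4,0],0,32],[[0,6,0],0,45],[[0,6,0],0,45],[[0,6,0],0,45],[[0,6,0],0,45],[[0,6,0],0,45]]'

```text
clock: 34.65
tcp_pos: [505.3, 285.8, 107.8]
ee_rot: [0.611, 0.356, 0.611, -0.357]
ft_force: [-0.3, -0.4, -0.4]
opening: 44.7
```

```bash
python3 - <<'E'
from h import *
s=bot.state();print(s['tcp_pos'],s['ft_force'],s['ft_force']@axes(),s['opening'])
save("scene","p.png")
n=cv2.imread('pics/n.png');up=lambda i:cv2.resize(i,None,fx=4,fy=4,interpolation=2)
p=up(n[187:220,333:346])
for f in 'nop':
    r=cv2.matchTemplate(up(cv2.imread('pics/%s.png'%f)[172:226,290:362]),p,cv2.TM_CCOEFF_NORMED);_,m,_,l=cv2.minMaxLoc(r);print(f,round(m,3),l[0]/4)
E
```

```text
[505.34349962 285.75129991 107.82875624] [-0.27088379 -0.41197212 -0.41140782] [ 0.41161248 -0.43823567  0.22556622] 44.69535053307013
n 0.995 43.0
o 0.96 34.25
p 0.949 30.75
```

The jaw shift fits nine locked notches. I'll raise the gripper clear of the knob.

Emit:
servo_tool --moves '[[[-5,0,0],0,45],[[-15,0,0],0,45],[[-35,0,0],0,45],[[-60,0,0],0,45],[[-85,0,0],0,45],[[-110,0,0],0,45],[[-120,0,0],0,45],[[-120,0,0],0,45],[[-120,0,0],0,45],[[-120,0,0],0,45]]'

```text
clock: 35.7
tcp_pos: [505.1, 285.7, 226.7]
ee_rot: [0.61, 0.356, 0.611, -0.357]
ft_force: [-0.6, 0.0, -0.4]
opening: 44.7
```

```bash
python3 - <<'E'
from h import *
s=bot.state();print(s['tcp_pos'],s['ft_force'])
c=save("scene","q.png");cv2.imwrite("pics/q4.png",cv2.resize(c[130:280,140:440],(800,400),interpolation=2)[:,:,::-1])
E
```

```text
[505.06542036 285.66097741 226.66346717] [-0.63559546  0.03169655 -0.42913377]
```

View pics/q4.png

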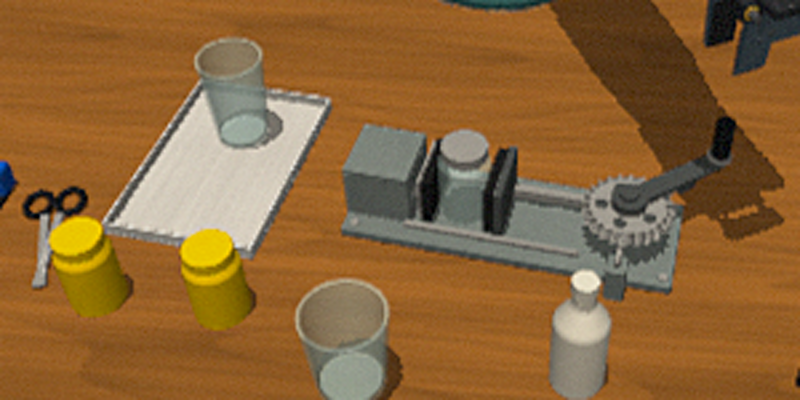

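The jar stands upright and whole between pad and jaw at (465,180) in the crop. The lever is free and the other things are in place.

```bash
python3 -c "
from bench import bot
print(bot.job_done())"
```

```text
the job is handed in; nothing more can be done
None
```

The lidded glass jar is clamped upright on the bed and looks whole. I let go of the lever and handed the job in at about 36 s.

- **Jar:** I took it from the tray, stood it between jaw and pad, and released it. It was roughly centred, by my estimate within about 1 mm of the middle line.
- **Lever:** I worked the jaw nine notches, one per swing. The first seven felt light. The eighth started light and ended at about 6 N. The ninth was heavy throughout, from about 7 N to 11 N, so I stopped there.
- **Last checks:** The last picture shows the jar gripped upright with its lid on, and the nearby things in place; the flask and marker were outside that view. The jaw's shift in the images fits nine locked notches. The gripper is clear of everything and the wrist force is near zero.
- **Disagreement:** The heavy-notch forces read 1–3 N above the stated values. I put this down to finger friction on the knob. Even taken at face value, they mean a grip of about 55 N on the jar, under the 70 N at which it cracks.

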